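Slide the paddle board out over the bench end for edge trimming

TASK

Get the paddle board on the raised bench top ready for its handle to be rounded over with the router: push it with your fingertips up against the fence and along it until the whole handle sticks out past the free end, with the board's wide part still resting fully on the bench top. Leave it there with its long edge flush along the fence. Only push it, never pick it up, and leave everything else where it is.

Things in the scene. Friction and masses are not known exactly. Their poses are not given: they have to be found in the camera images.
- bench: the raised bench top: a wooden slab fixed on the big bench, long in its own y, which runs from the robot's right to its left, up to 7 degrees askew. Origin on the big bench under the slab. In its own frame the slab spans x -130 to 130 and y -360 to 300 mm, top at z 100, underside at 55 mm. On its -y end is a vise, to y -510 mm, with two round dogs 22 mm high on the jaw.
- bench_end (a point): middle of the slab's free end, the +y one at the robot's left, on its top edge: bench x 0, y 300, z 100 mm; axes as the bench's
- fence_face (a point): foot of the fence's face at the free end: bench x 100, y 300, z 100 mm; axes as the bench's. The fence is a straight wooden strip, fixed on the slab along its whole far side; the face looks to bench -x, the strip is 25 mm thick and 22 mm high
- board: the pale paddle board lying flat on the raised bench top, 300 mm long, 12 mm thick, 0.17 to 0.34 kg. Origin under the centre of its wide part, own y towards the handle. Wide part: x -60 to 60, y -85 to 85 mm, square. From y 85 to 125 mm it flares in to the handle, 44 mm wide, with its round tip at y 215 mm and a 14 mm hole. It slides with wood-on-wood friction of a few newtons
- neck (a point): point on the board's centre line, on its underside, where the handle begins to widen (board y 125 mm). At the start the handle points to the free end within 15 degrees and the whole board is on the bench top, 1 to 6 cm clear of the fence
- shoulder (a point): point on the board's centre line, on its underside, where the flare reaches the full width (board y 85 mm)
- edge_butt (a point): lower corner of the wide part on the fence side at the butt end (board x 60, y -85 mm)
- edge_shoulder (a point): lower corner of the wide part on the fence side at the flare (board x 60, y 85 mm)
- sanding_block: cork sanding block, 110 x 62 x 34 mm, lying on the raised bench top near the vise. Origin at the centre of its underside. A bystander.
- wax_tin: round flat metal tin, 71 mm across, 32 mm high, standing on the raised bench top near the vise. Origin at the centre of its underside. A bystander.
- trim_router: battery trim router standing on its round base, 92 mm across, 225 mm high, on the big bench to the left. Origin at the centre of its underside. A bystander.
- glue_bottle: white glue bottle, 62 mm across, 170 mm high, standing on the big bench at the far left. Origin at the centre of its underside. A bystander.
- spare_board: a second paddle board of the same shape and size, lying flat on the big bench itself beyond the raised bench top; not the one to move. Origin below the middle of its near long edge. A bystander.
- mallet: wooden mallet lying on the big bench to the left; the head 62 x 125 x 75 mm, handle 245 mm towards the robot. Origin below the head's centre. A bystander.
- bar_clamp: steel bar clamp 360 mm long with a wooden grip, lying on the big bench at the far right, 33 mm high. Origin on the big bench at its near side. A bystander.
- tape_measure: pocket tape measure, 68 x 42 x 62 mm, standing on the big bench at the right. Origin at the centre of its underside. A bystander.

How it is judged:
At the end, for the whole second after the job is handed in: The bench top's free end lies within the board's flare: where the handle begins to widen is past the end, the full-width part is not (3 mm grace each); both fence-side corners of the wide part are within 5.5 mm of the fence; the board lies flat on the bench top, at rest (y of neck in the frame of bench above 0.297 m and y of shoulder in the frame of bench below 0.303 m and x of each of edge_butt, edge_shoulder in the frame of bench above 0.0945 m and height (world z) of board between 0.095 and 0.105 m and angle between board's own z axis and vertical below 0.04 rad and linear speed of board below 0.01 m/s); the robot touches nothing.
It fails at once if the paddle board is lifted, carried or tipped off the bench top (height (world z) of board above 0.107 m or height (world z) of board below 0.09 m or angle between board's own z axis and vertical above 0.12 rad).
It fails at once if a bystander is shifted by more than 2 cm (distance of any of sanding_block, wax_tin, trim_router, glue_bottle, spare_board, mallet, bar_clamp, tape_measure from where it was at the start of the episode above 0.02 m).
It also fails if it takes over 48 s, if anything falls off the work surface, if the arm or the gripper's body presses on something with over 40 N, if the wrist force passes 120 N, or if a joint passes its speed limit or range.

ROBOT

A 6-joint arm with a two-finger parallel gripper is mounted at the origin on the work surface. World frame = base frame: x ahead of the robot, y to its left, z up, the work surface at z = 0. Lengths are in m, angles in rad, forces in N, time in s.
With the tool pointing down it reaches from about 0.3 to 0.75 m from the base axis. Payload 8.5 kg.
Tool frame: the origin (TCP) lies between the finger pads; the fingertips stand 8 mm ahead of it and the grasp point (between the pads) lies 11 mm behind it; z points along the fingers, x is the direction in which the jaws open and shut, and the axes are right-handed (so a half turn about z gives the same grasp; the last joint's range is limited). The gripper opens to 88 mm and grips with 3 to 60 N. Pads are 18 mm wide; open, the fingers measure 123 mm over their backs; the gripper's body (75 mm by 187 mm) begins 45 mm behind the grasp point.
Start: joints at [1.023, 0.381, 1.297, -0, 1.464, -0.215], TCP at [0.18, 0.52, 0.247] pointing down, gripper open.
Joint ranges: [-3.11, 3.11], [-0.89, 2.33], [0.22, 2.48], [-1.42, 4.56], [0.17, 2.85], [-2.88, 2.88]. Speed limits (rad/s): [2.39, 2.39, 3.14, 3.14, 3.14, 3.14].

INTERFACE

Orientations are given as a unit quaternion [w, x, y, z].
In Python, from bench import r gives the robot as it stands.
- The arm moves only by the tool play_rows, never from a script. Its argument "commands" is a list of rows, each a list of 3 entries, a list of its own where there are three numbers: the turn, a rotation vector about the tool's x, y, z in rad, then the shift along the tool's x, y, z in cm, then the opening, from 0 (shut) to 1 (fully open). A call has 1 to 12 rows; each row shifts and turns the commanded pose from where the row before left it, along the tool's axes as they then stand; what a row does not reach is not made up. A row lasts 1/8 s, in which the tool goes at most 62.5 mm and 10.7 degrees, less where a joint would pass 70% of its speed; a pose out of reach is approached as far as the arm can. A call is refused whole if a number of a shift passes 6.25 or a number of a turn 0.188, either way. A call with a gripper value outside its range is refused whole. The fingers move at their own pace and stop on an object; the grip force is fixed at half the most. Time passes only in rows, so rows that do not move let the fingers close. It gives the time, the measured TCP pose, the force and the opening at its end, in the units of the state.
- r.observe(): the state, without advancing time (a new reading comes with each control period).
- r.capture(name): name is "side" or "top"; returns a dict with "img" (480x640x3 uint8, blue, green, red), "z_map" (480x640 float32, m along the optical axis (not along the pixel's ray), 0 where there is no reading), "fx", "fy", "cx", "cy" (pixels), "dist_coeffs" ([k1, k2, p1, p2, k3] as OpenCV has them; the pictures are not rectified), "world_to_cam" (4x4, takes a point from world to camera coordinates). Camera axes: x right, y up, looking along -z (the intrinsics and any distortion apply to the point x, -y, -z); pixel columns grow to the right and rows downward; lengths in m; the calibration is good to about 2 mm. A picture is of the moment at which its call begins.
- r.job_done(): hands the job in, once; it reports no verdict.
The state is a dict: "time_s": time; "joints": joint angles; "joint_velocities": joint speeds; "joint_torque": joint torques, N m; "eef_pos": TCP position; "orientation": TCP orientation; "force": force on the tool from outside, world axes, zero at the start; "ft_torque": the same for the moment, N m; "opening": opening from 0.0 (shut) to 1.0 (fully open).
Only numpy, scipy, OpenCV 4.12 (cv2) and the standard library are available. Lean on these libraries where they do the work, as an engineer would, in place of code of your own. Each camera call takes 0.05 s, during which the arm holds its last target.

## Working session

There is one attempt and no reset: what is moved stays moved. The work goes in short steps, Python scripts to look and compute and a tool call to move; the robot and the scene stay as the last step left them, time stands still between calls to the robot, and variables do not carry over. Pictures are saved under pics/ and viewed, and the job is handed in when it is done.

Besides the shell and the picture viewer there is one more tool, called by a JSON object that holds its "op" and its "data", one argument or row to a line. play_rows: Moves the arm, as the interface text tells. Its arguments: {"type":"object","properties":{"commands":{"type":"array","items":{"type":"array"}}},"required":["commands"]}

```bash
mkdir -p pics; ls; python3 - <<'E'
from bench import r
import cv2,pickle
for n in("top","side"):
    c=r.capture(n); cv2.imwrite(f"pics/{n}0.png",c["img"]); pickle.dump(c,open(f"{n}0.pkl","wb"))
    print(n,c["fx"],c["fy"],c["cx"],c["cy"],c["dist_coeffs"]);print(c["world_to_cam"])
print(r.observe())
E
```

```text
pics
top 545.830720415608 545.830720415608 312.4967899015957 236.63045340878298 [-0.13224217  0.          0.          0.          0.        ]
[[ 4.77155973e-04 -9.99776348e-01  2.11430089e-02  7.06354012e-02]
 [ 9.84988436e-01  4.11958833e-03  1.72571174e-01 -5.16785171e-01]
 [-1.72619678e-01  2.07432759e-02  9.84770107e-01 -1.40147498e+00]
 [ 0.00000000e+00  0.00000000e+00  0.00000000e+00  1.00000000e+00]]
side 571.2973237493444 571.2973237493444 311.75396093401 240.49282555851983 [0.00241989 0.         0.         0.         0.        ]
[[-0.98310798 -0.18301427  0.00211543  0.49828616]
 [ 0.10759395 -0.56854118  0.81558842 -0.0817082 ]
 [-0.14806161  0.80203909  0.5786286  -1.64917046]
 [ 0.          0.          0.          1.        ]]
{'time_s': 0.1, 'joints': array([ 1.02271276e+00,  3.81151727e-01,  1.29813116e+00,  2.67885274e-05,
        1.46361077e+00, -2.15296480e-01]), 'joint_velocities': array([ 0.00033574, -0.00075905, -0.00180337,  0.00023762,  0.00140925,
       -0.0009552 ]), 'joint_torque': array([ 3.82533777e-03, -4.38656366e+01, -2.24913400e+01,  7.14249280e-02,
        3.41744337e-02, -6.49753633e-05]), 'eef_pos': array([0.17954505, 0.51962631, 0.24620525]), 'orientation': array([ 2.43290744e-04,  8.14457069e-01,  5.80223456e-01, -6.03438048e-04]), 'force': array([-0.28851391,  0.51097573,  0.96475131]), 'ft_torque': array([ 0.02021761, -0.02877444,  0.00452693]), 'opening': 0.9989270503149726}
```

View pics/top0.png

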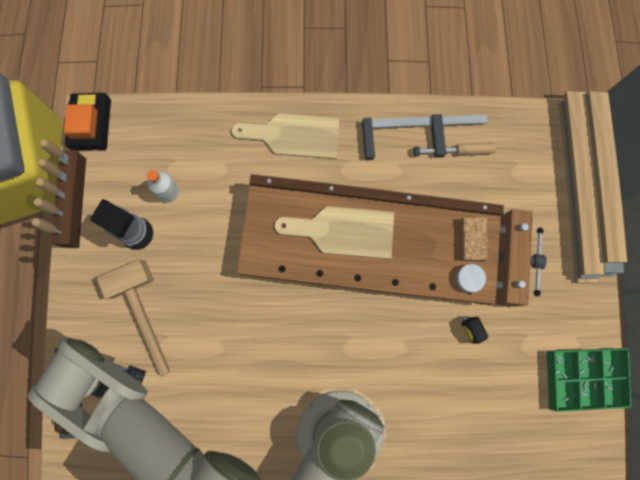

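View pics/side0.png

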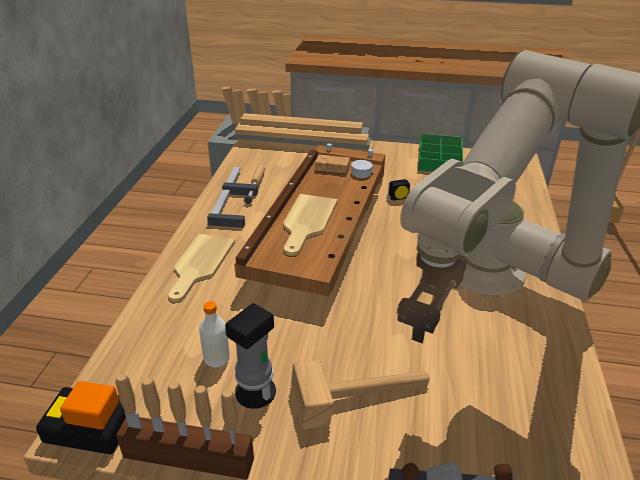

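```bash
cat > h.py <<'E'
import numpy as np,cv2,pickle
def K(c): return np.array([[c["fx"],0,c["cx"]],[0,c["fy"],c["cy"]],[0,0,1.]])
def rays(c,px):
    u=cv2.undistortPoints(np.asarray(px,float).reshape(-1,1,2),K(c),np.asarray(c["dist_coeffs"])).reshape(-1,2)
    d=np.c_[u[:,0],-u[:,1],-np.ones(len(u))]
    T=np.asarray(c["world_to_cam"]);R=T[:3,:3]
    return -R.T@T[:3,3], d@R
def onz(c,px,z):
    o,d=rays(c,px); s=(z-o[2])/d[:,2]; return o+d*s[:,None]
def cloud(c):
    v,u=np.mgrid[0:480,0:640]; o,d=rays(c,np.c_[u.ravel(),v.ravel()])
    return (o+d*np.asarray(c["z_map"]).reshape(-1,1)).reshape(480,640,3)
def proj(c,P):
    T=np.asarray(c["world_to_cam"]);p=np.asarray(P,float).reshape(-1,3)@T[:3,:3].T+T[:3,3]
    p=p*[1,-1,-1]
    return cv2.projectPoints(p,np.zeros(3),np.zeros(3),K(c),np.asarray(c["dist_coeffs"]))[0].reshape(-1,2)
def pale(c):
    h=cv2.cvtColor(c["img"],cv2.COLOR_BGR2HSV); return h
E
python3 - <<'E'
from h import *
for n in("top","side"):
    c=pickle.load(open(n+"0.pkl","rb")); P=cloud(c); h=pale(c)
    pts=[(340,230),(300,270),(345,140),(120,280),(440,230),(400,120),(250,200),(345,195)] if n=="top" else [(310,215),(300,255),(210,255),(310,380),(340,170),(275,210)]
    for u,v in pts: print(n,u,v,h[v,u],P[v,u].round(4))
E
```

```text
top 340 230 [ 21  83 187] [0.5215 0.0038 0.1148]
top 300 270 [ 14 127 144] [0.4218 0.1044 0.0965]
top 345 140 [ 18  99 181] [ 0.8029 -0.0211  0.    ]
top 120 280 [ 17  98 189] [0.3955 0.5696 0.0749]
top 440 230 [ 14 128 140] [ 0.525  -0.2554  0.1032]
top 400 120 [ 98  12 172] [ 0.857  -0.1764  0.022 ]
top 250 200 [ 14 128 141] [0.6016 0.2339 0.1012]
top 345 195 [ 13 118  54] [ 0.613  -0.0099  0.1137]
side 310 215 [ 19 108 208] [ 0.5161 -0.0204  0.1097]
side 300 255 [ 14 162 161] [0.5087 0.1637 0.0994]
side 210 255 [ 20 107 207] [0.7943 0.0954 0.0094]
side 310 380 [ 16 124 209] [0.4059 0.5637 0.0765]
side 340 170 [ 15 132 120] [ 0.4689 -0.3087  0.1109]
side 275 210 [ 12 159  96] [ 0.6184 -0.0086  0.1223]
```

```bash
cat >> h.py <<'E'
def fit(P):
    vx,vy,x,y=cv2.fitLine(P[:,:2].astype(np.float32),cv2.DIST_HUBER,0,.001,.001).ravel(); d=np.array([vx,vy],float);p=np.array([x,y],float)
    n=np.array([-d[1],d[0]]); e=(P[:,:2]-p)@n
    k=abs(e)<.003
    vx,vy,x,y=cv2.fitLine(P[k,:2].astype(np.float32),cv2.DIST_L2,0,.001,.001).ravel(); d=np.array([vx,vy],float);p=np.array([x,y],float)
    return p,d,k.sum(),len(k)
def boardmask(c,zlo=.1):
    h=cv2.cvtColor(c["img"],cv2.COLOR_BGR2HSV)
    m=cv2.inRange(h,(15,60,150),(28,118,255)); P=cloud(c)
    m[(P[...,2]<.085)|(P[...,2]>.14)|(P[...,0]<.35)|(P[...,0]>.7)|(P[...,1]>.5)]=0
    m=cv2.morphologyEx(m,cv2.MORPH_OPEN,np.ones((3,3)))
    n,l,s,_=cv2.connectedComponentsWithStats(m); i=1+np.argmax(s[1:,4]); return (l==i).astype(np.uint8)*255
E
python3 - <<'E'
from h import *
c=pickle.load(open("top0.pkl","rb")); im=c["img"]; h=pale(c)
V=h[...,2]
print("near col 320", [tuple(h[v,320]) for v in range(272,296)])
print("fence col 300", [tuple(h[v,300]) for v in range(175,205)])
print("end row 230", [tuple(h[230,u]) for u in range(236,254)])
m=boardmask(c); cs,_=cv2.findContours(m,0,1); k=max(cs,key=cv2.contourArea); print(cv2.contourArea(k),cv2.boundingRect(k))
big=cv2.resize(im[160:320,220:420],None,fx=4,fy=3.75,interpolation=cv2.INTER_CUBIC); cv2.imwrite("pics/crop0.png",cv2.resize(im[165:315,225:425],None,fx=4,fy=4,interpolation=cv2.INTER_CUBIC))
E
```

```text
near col 320 [(np.uint8(17), np.uint8(50), np.uint8(36)), (np.uint8(15), np.uint8(57), np.uint8(36)), (np.uint8(15), np.uint8(57), np.uint8(36)), (np.uint8(15), np.uint8(71), np.uint8(43)), (np.uint8(14), np.uint8(115), np.uint8(80)), (np.uint8(14), np.uint8(125), np.uint8(124)), (np.uint8(14), np.uint8(128), np.uint8(134)), (np.uint8(14), np.uint8(128), np.uint8(138)), (np.uint8(14), np.uint8(128), np.uint8(140)), (np.uint8(14), np.uint8(128), np.uint8(140)), (np.uint8(15), np.uint8(126), np.uint8(130)), (np.uint8(14), np.uint8(124), np.uint8(101)), (np.uint8(15), np.uint8(113), np.uint8(79)), (np.uint8(17), np.uint8(99), np.uint8(85)), (np.uint8(17), np.uint8(93), np.uint8(93)), (np.uint8(17), np.uint8(94), np.uint8(114)), (np.uint8(18), np.uint8(98), np.uint8(156)), (np.uint8(17), np.uint8(99), np.uint8(176)), (np.uint8(17), np.uint8(98), np.uint8(182)), (np.uint8(17), np.uint8(98), np.uint8(184)), (np.uint8(17), np.uint8(99), np.uint8(181)), (np.uint8(17), np.uint8(99), np.uint8(178)), (np.uint8(18), np.uint8(100), np.uint8(174)), (np.uint8(17), np.uint8(99), np.uint8(175))]
fenc
[... 1539 characters left out ...]
, np.uint8(92), np.uint8(105)), (np.uint8(18), np.uint8(95), np.uint8(105)), (np.uint8(18), np.uint8(95), np.uint8(105)), (np.uint8(16), np.uint8(101), np.uint8(111)), (np.uint8(15), np.uint8(118), np.uint8(127)), (np.uint8(14), np.uint8(126), np.uint8(138)), (np.uint8(14), np.uint8(128), np.uint8(140)), (np.uint8(14), np.uint8(129), np.uint8(140)), (np.uint8(14), np.uint8(127), np.uint8(139)), (np.uint8(14), np.uint8(129), np.uint8(140)), (np.uint8(14), np.uint8(128), np.uint8(139)), (np.uint8(15), np.uint8(128), np.uint8(139)), (np.uint8(14), np.uint8(128), np.uint8(139)), (np.uint8(14), np.uint8(128), np.uint8(138)), (np.uint8(14), np.uint8(128), np.uint8(139))]
4241.0 (275, 206, 120, 53)
```

View pics/crop0.png

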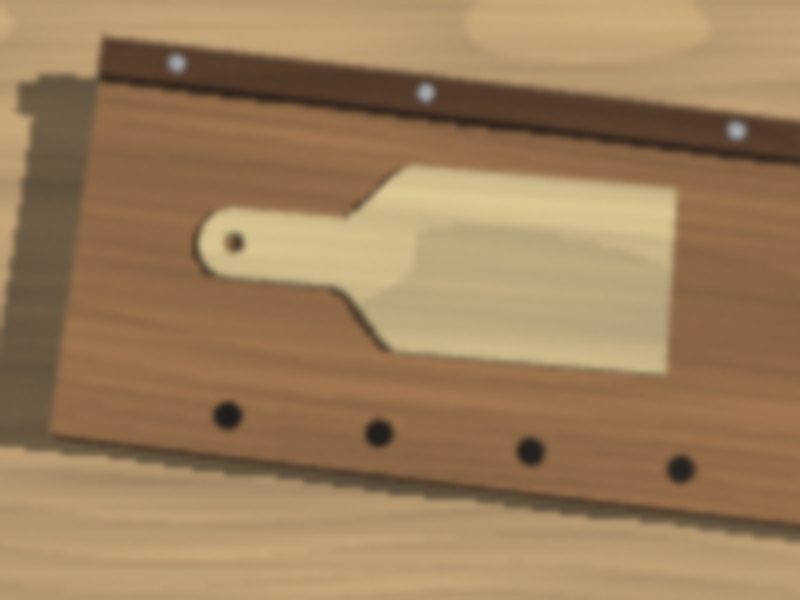

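```bash
cat >> h.py <<'E'
def cross(line,th):
    line=line.astype(float); s=np.sign(line-th); i=np.nonzero(s[:-1]*s[1:]<0)[0]
    return i+(th-line[i])/(line[i+1]-line[i])
def inter(a,b):
    s=np.linalg.solve(np.c_[a[1],-b[1]],b[0]-a[0]); return a[0]+s[0]*a[1]
def frame(origin,ang):
    c,s=np.cos(ang),np.sin(ang); return np.array(origin),np.array([[c,-s],[s,c]])
E
python3 - <<'E'
from h import *
c=pickle.load(open("top0.pkl","rb")); h=cv2.cvtColor(c["img"],cv2.COLOR_BGR2HSV); V=h[...,2];S=h[...,1]
near=[];foot=[];end=[]
for u in range(250,480):
    r0=274+(u-238)*.113
    a=int(r0)-4; x=cross(V[a:a+14,u],110)
    if len(x): near.append((u,a+x[0] if V[a,u]>110 else a+x[-1]))
    r1=187+(u-252)*.118; a=int(r1)-5; 
    x=cross(V[a:a+12,u],105); x=x[[V[a+int(t),u]<V[a+int(t)+1,u] for t in x]] if len(x) else x
    if len(x): foot.append((u,a+x[-1]))
for v in range(192,270):
    u0=251-(v-187)*.148; a=int(u0)-7; x=cross(S[v,a:a+14],113)
    if len(x): end.append((a+x[0],v))
N=fit(onz(c,near,.1));F=fit(onz(c,foot,.1));E=fit(onz(c,end,.1))
for q in(N,F,E): print(q[0].round(4),np.degrees(np.arctan2(q[1][1],q[1][0])).round(3),q[2:])
print("end x fence",inter(E,F),"end x near",inter(E,N),"dist (exp .230)",np.linalg.norm(inter(E,F)-inter(E,N)))
# board
m=boardmask(c); cs,_=cv2.findContours(m,0,1); k=max(cs,key=cv2.contourArea)[:,0,:]
W=onz(c,k,.112)[:,:2]
(cx,cy),(w,hh),a=cv2.minAreaRect(W.astype(np.float32)); print("rect",cx,cy,w,hh,a)
M=cv2.moments(W.astype(np.float32)); print(M["m10"]/M["m00"],M["m01"]/M["m00"])
np.save("W.npy",W)
E
```

```text
[ 0.3753 -0.0566] 83.187 (np.int64(222), 228)
[ 0.6059 -0.0625] 83.299 (np.int64(227), 227)
[0.5238 0.2507] -6.782 (np.int64(74), 74)
end x fence [0.64102013 0.23673505] end x near [0.41361841 0.2637778 ] dist (exp .230) 0.22900404619774772
rect 0.522707462310791 0.01848466694355011 0.3017040491104126 0.12550100684165955 85.22532653808594
0.5210060169295324 -0.010199701548009081
```

```bash
cat >> h.py <<'E'
ANG=np.radians(-6.75); FF=np.array([.6410,.2367])
RB=np.array([[np.cos(ANG),-np.sin(ANG)],[np.sin(ANG),np.cos(ANG)]])
BO=FF-RB@[.1,.3]
def w2b(P): return (np.asarray(P)[...,:2]-BO)@RB
def b2w(P): return np.asarray(P)@RB.T+BO
def board(c,z=.112,m=None):
    m=boardmask(c) if m is None else m; cs,_=cv2.findContours(m,0,1); k=max(cs,key=cv2.contourArea)[:,0,:]
    B=w2b(onz(c,k,z)); 
    (cx,cy),(a,b),an=cv2.minAreaRect(B.astype(np.float32))
    # rough frame: long axis toward +y
    box=cv2.boxPoints(((cx,cy),(a,b),an)); e=box[1]-box[0]; f=box[2]-box[1]
    d=e if np.linalg.norm(e)>np.linalg.norm(f) else f
    d=d/np.linalg.norm(d); d=d if d[1]>0 else -d
    t=np.array([d[1],-d[0]]); L=(B-[cx,cy])@np.c_[t,d]   # rough board coords, y=0 at mid (board y 65)
    s=(L[:,1]>-.135)&(L[:,1]<.01)
    far=fit(B[s&(L[:,0]>.05)]);nr=fit(B[s&(L[:,0]<-.05)]);bt=fit(B[(L[:,1]<-.143)&(abs(L[:,0])<.05)])
    return far,nr,bt,B,L
def show(c):
    far,nr,bt,B,L=board(c)
    for n,q in zip(("far","near","butt"),(far,nr,bt)): print(n,q[0].round(4),np.degrees(np.arctan2(*(q[1]*np.sign(q[1][np.argmax(abs(q[1]))]))[::-1])).round(2),q[2:])
    A,C=inter(far,bt),inter(nr,bt); print("butt corners far,near",A.round(4),C.round(4),"w",np.linalg.norm(A-C).round(4))
    print("tip max y",B[:,1].max().round(4))
    return A,C
E
python3 - <<'E'
from h import *
for n in("top","side"):
    print(n);c=pickle.load(open(n+"0.pkl","rb"));show(c)
print("BO",BO, "bench corner px",proj(pickle.load(open("side0.pkl","rb")),[[*FF,.1],[*b2w([-.13,.3]),.1]]))
o=pickle.load(open("top0.pkl","rb"));P=cloud(o);print(w2b(P[240,475]),w2b(P[278,470]))
E
```

```text
top
far [0.0717 0.0086] 91.84 (np.int64(56), 56)
near [-0.0503  0.0049] 92.44 (np.int64(57), 57)
butt [ 0.012  -0.0794] 0.51 (np.int64(40), 41)
butt corners far,near [ 0.0745 -0.0788] [-0.0466 -0.0799] w 0.1212
tip max y 0.2204
side
far [0.0687 0.0152] 91.98 (np.int64(24), 24)
near [-0.0481  0.0127] 92.01 (np.int64(26), 30)
butt [ 0.0147 -0.0738] 2.08 (np.int64(30), 30)
butt corners far,near [ 0.0717 -0.0717] [-0.045 -0.076] w 0.1168
tip max y 0.2233
BO [ 0.50643194 -0.0494668 ] bench corner px [[244.94079765 265.59838162]
 [329.4402399  282.4029395 ]]
[ 0.02059257 -0.28558002] [-0.07567836 -0.28180176]
```

{"op": "play_rows", "data": {
  "commands": [
    [[0, 0, -0.107], [0, 0, 0], 0.9],
    [[0, 0, -0.107], [0, 0, 0], 0.9],
    [[0, 0, 0], [-5, 3, 0], 0.9],
    [[0, 0, 0], [-5, 3, 0], 0.9],
    [[0, 0, 0], [-5, 3, 0], 0.9],
    [[0, 0, 0], [-5, 3, 0], 0.9],
    [[0, 0, 0], [-5, 3, 0], 0.9],
    [[0, 0, 0], [-5, 3, 0], 0.9],
    [[0, 0, 0], [-5, 3, 0], 0.9],
    [[0, 0, 0], [-5, 3, 0], 0.9],
    [[0, 0, 0], [-5, 3, 0], 0.9],
    [[0, 0, 0], [-5, 3, 0], 0.9]
  ]
}}

```text
time_s: 1.6
eef_pos: [0.4186, -0.0142, 0.2467]
orientation: [-0.0, 0.748, 0.664, 0.0]
force: [0.6, 1.0, 0.9]
opening: 0.901
```

```bash
cat >> h.py <<'E'
def st():
    from bench import r
    from scipy.spatial.transform import Rotation as Ro
    s=r.observe(); q=s["orientation"]; R=Ro.from_quat([q[1],q[2],q[3],q[0]]).as_matrix()
    print("t",s["time_s"],"bench xy",w2b(s["eef_pos"]).round(4),"z",s["eef_pos"][2].round(4),"toolx in bench",(RB.T@R[:2,0]).round(4),"tilt",R[:,2].round(3),"F bench",(RB.T@s["force"][:2]).round(2),s["force"][2].round(2),"open",s["opening"])
E
python3 -c "
from h import *;st()"
```

```text
t 1.6 bench xy [-0.0913  0.0247] z 0.2467 toolx in bench [0.0014 1.    ] tilt [-0.  0. -1.] F bench [0.52 1.02] 0.95 open 0.9009035637764936
```

{"op": "play_rows", "data": {
  "commands": [
    [[0, 0, 0], [0, 0, 4], 0.9],
    [[0, 0, 0], [0, 0, 4], 0.9],
    [[0, 0, 0], [0, 0, 4], 0.9],
    [[0, 0, 0], [0, 0, 1], 0.9],
    [[0, 0, 0], [0, 0, 0.4], 0.9],
    [[0, 0, 0], [0, 0, 0], 0.9]
  ]
}}

```text
time_s: 2.35
eef_pos: [0.4188, -0.0123, 0.1136]
orientation: [0.001, 0.748, 0.664, 0.0]
force: [0.3, -0.2, 0.4]
opening: 0.901
```

```bash
python3 -c "
from h import *;st()"
```

```text
t 2.35 bench xy [-0.0914  0.0266] z 0.1136 toolx in bench [8.e-04 1.e+00] tilt [ 0.002 -0.001 -1.   ] F bench [ 0.3  -0.13] 0.39 open 0.9005178929159616
```

{"op": "play_rows", "data": {
  "commands": [
    [[0, 0, 0], [0, 1.5, 0.15], 0.9],
    [[0, 0, 0], [0, 1, 0], 0.9],
    [[0, 0, 0], [0, 0.7, 0], 0.9],
    [[0, 0, 0], [0, 0.7, 0], 0.9],
    [[0, 0, 0], [0, 0.7, 0], 0.9],
    [[0, 0, 0], [0, 0.5, 0], 0.9],
    [[0, 0, 0], [0, 0.3, 0], 0.9],
    [[0, 0, 0], [0, 0, 0], 0.9]
  ]
}}

```text
time_s: 3.35
eef_pos: [0.4723, -0.0187, 0.1113]
orientation: [0.0, 0.748, 0.664, 0.0]
force: [-0.2, 0.1, -0.3]
opening: 0.902
```

```bash
cat > look.py <<'E'
import sys
from h import *
from bench import r
st()
for n in sys.argv[2:]:
    c=r.capture(n); pickle.dump(c,open(f"{n}{sys.argv[1]}.pkl","wb"))
    im=cv2.resize(c["img"][150:320,220:480],None,fx=3,fy=3,interpolation=cv2.INTER_CUBIC) if n=="top" else cv2.resize(c["img"][130:330,150:420],None,fx=2.9,fy=2.9,interpolation=cv2.INTER_CUBIC)
    cv2.imwrite(f"pics/{n}{sys.argv[1]}.png",im)
    try: print(n); show(c)
    except Exception as e: print(e)
E
python3 look.py 1 top side
```

```text
t 3.35 bench xy [-0.0375  0.0265] z 0.1113 toolx in bench [0.001 1.   ] tilt [ 0.001 -0.    -1.   ] F bench [-0.24  0.11] -0.3 open 0.9021506710171139
top
OpenCV(4.12.0) /io/opencv/modules/imgproc/src/linefit.cpp:50: error: (-215:Assertion failed) count > 0 in function 'fitLine2D_wods'

side
far [0.0922 0.0302] 90.52 (np.int64(16), 16)
near [-0.0107  0.0522] 86.09 (np.int64(4), 4)
butt [ 0.0704 -0.0754] 5.63 (np.int64(13), 15)
butt corners far,near [ 0.0932 -0.0732] [-0.02   -0.0843] w 0.1137
tip max y 0.2201
```

{"op": "play_rows", "data": {
  "commands": [
    [[0, 0, 0], [0, 0.4, 0], 0.9],
    [[0, 0, 0], [0, 0.3, 0], 0.9],
    [[0, 0, 0], [0, 0.1, 0], 0.9],
    [[0, 0, 0], [0, 0, 0], 0.9]
  ]
}}

```text
time_s: 3.95
eef_pos: [0.4798, -0.0196, 0.1112]
orientation: [-0.0, 0.748, 0.664, -0.0]
force: [-2.8, 0.2, 1.2]
opening: 0.9
```

```bash
python3 look.py 2 side top
```

```text
t 3.95 bench xy [-0.03    0.0266] z 0.1112 toolx in bench [9.e-04 1.e+00] tilt [-0.  0. -1.] F bench [-2.76 -0.09] 1.2 open 0.9004588766200518
side
far [0.0999 0.0102] 89.6 (np.int64(25), 25)
near [-0.0037  0.0544] 98.37 (np.int64(4), 4)
butt [ 0.0716 -0.0766] -0.47 (np.int64(14), 15)
butt corners far,near [ 0.0993 -0.0768] [ 0.0155 -0.0762] w 0.0838
tip max y 0.2217
top
OpenCV(4.12.0) /io/opencv/modules/imgproc/src/linefit.cpp:50: error: (-215:Assertion failed) count > 0 in function 'fitLine2D_wods'
```

View pics/side2.png

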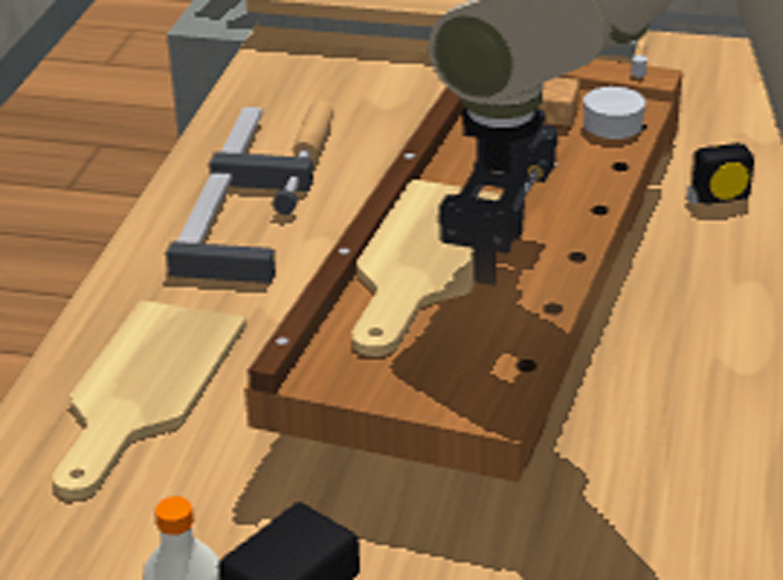

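The side view (crop) shows the board's far edge running parallel close along the fence, handle tip at crop (375,340). I press a little further to make contact.

{"op": "play_rows", "data": {
  "commands": [
    [[0, 0, 0], [0, 0.15, 0], 0.9],
    [[0, 0, 0], [0, 0.1, 0], 0.9],
    [[0, 0, 0], [0, 0, 0], 0.9]
  ]
}}

```text
time_s: 4.42
eef_pos: [0.48, -0.0195, 0.1112]
orientation: [-0.002, 0.748, 0.664, -0.002]
force: [-14.1, -1.0, 10.2]
opening: 0.894
```

```bash
python3 look.py 3 side
```

```text
t 4.425 bench xy [-0.0298  0.0266] z 0.1112 toolx in bench [6.e-04 1.e+00] tilt [-0.006  0.    -1.   ] F bench [-13.87  -2.62] 10.15 open 0.8944074772741761
side
far [0.1001 0.0168] 89.89 (np.int64(22), 22)
near [-0.0018  0.0536] 92.0 (np.int64(5), 5)
butt [ 0.0739 -0.0765] 0.1 (np.int64(16), 17)
butt corners far,near [ 0.0999 -0.0764] [ 0.0027 -0.0766] w 0.0972
tip max y 0.2217
```

{"op": "play_rows", "data": {
  "commands": [
    [[0, 0, 0], [0, -3, 0], 0.9],
    [[0, 0, 0], [0, -1, -4], 0.9],
    [[0, 0, 0], [-5, 0, -4], 0.4],
    [[0, 0, 0.1745], [0, 0, 0], 0.4],
    [[0, 0, 0.1745], [0, 0, 0], 0.4],
    [[0, 0, 0.1745], [0, 0, 0], 0.4],
    [[0, 0, 0.1745], [0, 0, 0], 0.4],
    [[0, 0, 0.1745], [0, 0, 0], 0.4],
    [[0, 0, 0.1745], [0, 0, 0], 0.4],
    [[0, 0, 0.1745], [0, 0, 0], 0.4],
    [[0, 0, 0.1745], [0, 0, 0], 0.4],
    [[0, 0, 0.1745], [0, 0, 0], 0.4]
  ]
}}

```text
time_s: 5.98
eef_pos: [0.4373, -0.0638, 0.1904]
orientation: [0.0, 0.998, -0.062, 0.001]
force: [-0.2, 0.3, 0.6]
opening: 0.398
```

```bash
python3 look.py 4 side; python3 -c "
from bench import r;print(r.observe()['joints'])"
```

```text
t 5.975 bench xy [-0.0669 -0.0223] z 0.1904 toolx in bench [ 1.     -0.0066] tilt [ 0.001 -0.    -1.   ] F bench [-0.28  0.24] 0.64 open 0.39784030398561226
side
far [0.0997 0.0097] 89.51 (np.int64(26), 26)
near [-0.0179 -0.0121] 89.34 (np.int64(18), 20)
butt [ 0.0367 -0.0757] 0.76 (np.int64(29), 30)
butt corners far,near [ 0.099  -0.0748] [-0.0186 -0.0764] w 0.1176
tip max y 0.2217
[-4.14012330e-01  2.48880594e-01  1.67566905e+00  2.19193861e-04
  1.21552650e+00 -2.82807224e-01]
```

{"op": "play_rows", "data": {
  "commands": [
    [[0, 0, -0.006], [3.6, 3.1, 0], 0.4],
    [[0, 0, 0], [3.6, 3.1, 0], 0.4],
    [[0, 0, 0], [3.7, 3.1, 0], 0.4],
    [[0, 0, 0], [0, 0, 0], 0.4],
    [[0, 0, 0], [0, 0, 4], 0.4],
    [[0, 0, 0], [0, 0, 3], 0.4],
    [[0, 0, 0], [0, 0, 0.9], 0.4],
    [[0, 0, 0], [0, 0, 0], 0.4]
  ]
}}

```text
time_s: 7.02
eef_pos: [0.5346, -0.1682, 0.1117]
orientation: [0.0, 0.998, -0.056, 0.0]
force: [-0.2, -0.3, 0.0]
opening: 0.394
```

```bash
python3 look.py 5 side
```

```text
t 7.025 bench xy [ 0.0419 -0.1146] z 0.1117 toolx in bench [1.     0.0064] tilt [ 0. -0. -1.] F bench [-0.15 -0.35] 0.0 open 0.39431626523977875
side
OpenCV(4.12.0) /io/opencv/modules/imgproc/src/linefit.cpp:50: error: (-215:Assertion failed) count > 0 in function 'fitLine2D_wods'
```

{"op": "play_rows", "data": {
  "commands": [
    [[0, 0, 0.006], [0, -1.5, 0], 0.4],
    [[0, 0, 0], [0, -1, 0], 0.4],
    [[0, 0, 0], [0, -1, 0], 0.4],
    [[0, 0, 0], [0, -1, 0], 0.4],
    [[0, 0, 0], [0, -1, 0], 0.4],
    [[0, 0, 0], [0, -1, 0], 0.4],
    [[0, 0, 0], [0, -1, 0], 0.4],
    [[0, 0, 0], [0, -1, 0], 0.4],
    [[0, 0, 0], [0, -1, 0], 0.4],
    [[0, 0, 0], [0, -0.5, 0], 0.4],
    [[0, 0, 0], [0, 0, 0], 0.4]
  ]
}}

```text
time_s: 8.45
eef_pos: [0.546, -0.0684, 0.111]
orientation: [-0.0, 0.998, -0.059, -0.0]
force: [0.4, -0.8, 0.3]
opening: 0.401
```

```bash
python3 look.py 6 side
```

```text
t 8.45 bench xy [ 0.0416 -0.0141] z 0.111 toolx in bench [ 1.e+00 -2.e-04] tilt [-0.001  0.001 -1.   ] F bench [ 0.5  -0.76] 0.29 open 0.40144394203242356
side
OpenCV(4.12.0) /io/opencv/modules/imgproc/src/linefit.cpp:50: error: (-215:Assertion failed) count > 0 in function 'fitLine2D_wods'
```

View pics/side6.png

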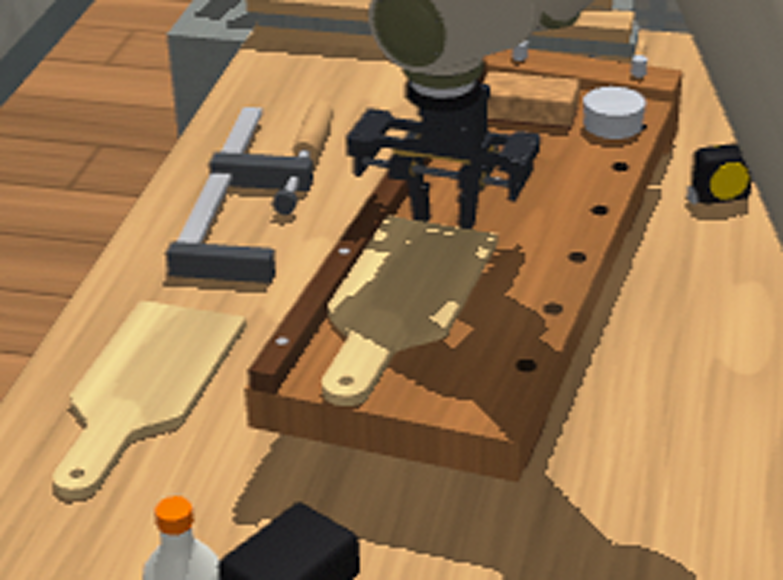

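The board has slid along the fence, its tip now at crop (345,395) and still parallel to the fence. I continue.

{"op": "play_rows", "data": {
  "commands": [
    [[0, 0, 0], [0, -0.6, 0], 0.4],
    [[0, 0, 0], [0, -1, 0], 0.4],
    [[0, 0, 0], [0, -1, 0], 0.4],
    [[0, 0, 0], [0, -1, 0], 0.4],
    [[0, 0, 0], [0, -1, 0], 0.4],
    [[0, 0, 0], [0, -1, 0], 0.4],
    [[0, 0, 0], [0, -1, 0], 0.4],
    [[0, 0, 0], [0, -1, 0], 0.4],
    [[0, 0, 0], [0, -1, 0], 0.4],
    [[0, 0, 0], [0, -1, 0], 0.4],
    [[0, 0, 0], [0, -0.5, 0], 0.4],
    [[0, 0, 0], [0, 0, 0], 0.4]
  ]
}}

```text
time_s: 10.0
eef_pos: [0.5582, 0.0316, 0.1114]
orientation: [-0.0, 0.998, -0.059, 0.0]
force: [-0.4, -0.5, 0.9]
opening: 0.398
```

```bash
python3 look.py 7 side top
```

```text
t 10.0 bench xy [0.0419 0.0866] z 0.1114 toolx in bench [ 1.e+00 -2.e-04] tilt [ 0.  0. -1.] F bench [-0.32 -0.52] 0.85 open 0.3984901912791345
side
OpenCV(4.12.0) /io/opencv/modules/imgproc/src/linefit.cpp:50: error: (-215:Assertion failed) count > 0 in function 'fitLine2D_wods'

top
OpenCV(4.12.0) /io/opencv/modules/imgproc/src/linefit.cpp:50: error: (-215:Assertion failed) count > 0 in function 'fitLine2D_wods'
```

View pics/side7.png

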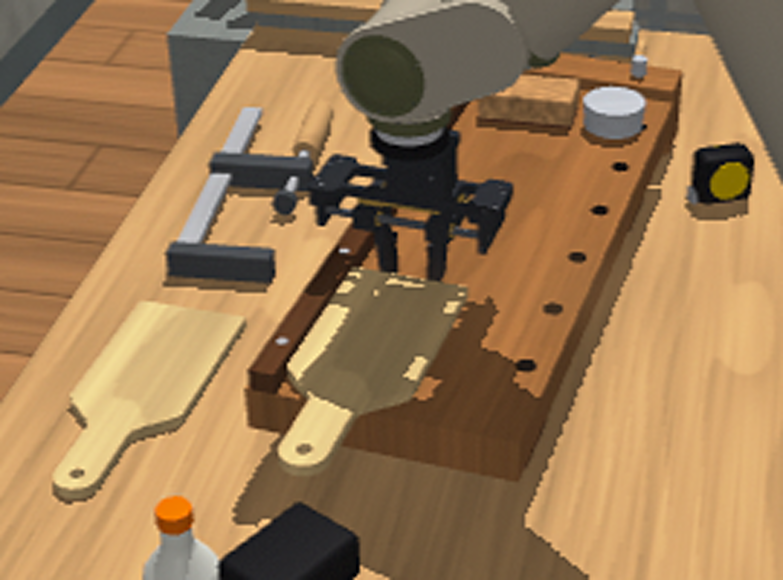

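View pics/top7.png

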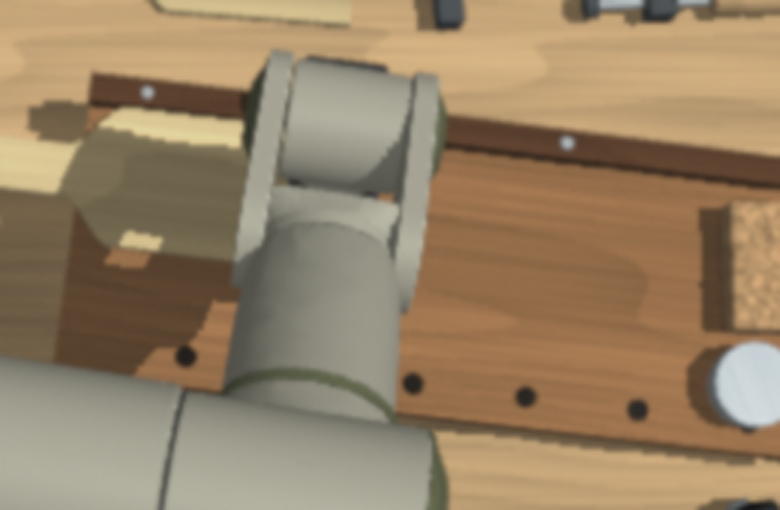

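Handle already hangs out (tip at crop (303,455)), flare straddling the end. 1.3 cm more centres it, then I back off and look.

{"op": "play_rows", "data": {
  "commands": [
    [[0, 0, 0], [0, -0.5, 0], 0.4],
    [[0, 0, 0], [0, -0.5, 0], 0.4],
    [[0, 0, 0], [0, -0.3, 0], 0.4],
    [[0, 0, 0], [0, 0, 0], 0.4],
    [[0, 0, 0], [0, 2, 0], 0.4],
    [[0, 0, 0], [0, 2, -3], 0.4],
    [[0, 0, 0], [0, 5, -5], 0.4],
    [[0, 0, 0], [0, 6, -1], 0.4],
    [[0, 0, 0], [-3, 5, 0], 0.4],
    [[0, 0, 0], [-3, 5, 0], 0.4],
    [[0, 0, 0], [0, 0, 0], 0.4]
  ]
}}

```text
time_s: 11.48
eef_pos: [0.469, -0.1947, 0.1956]
orientation: [0.0, 0.998, -0.062, -0.0]
force: [-0.1, 0.1, -0.1]
opening: 0.401
```

```bash
python3 look.py 8 side top
```

```text
t 11.475 bench xy [-0.0201 -0.1487] z 0.1956 toolx in bench [ 1.     -0.0065] tilt [-0. -0. -1.] F bench [-0.06  0.08] -0.14 open 0.4006683431794113
side
far [0.1001 0.2003] 89.87 (np.int64(29), 29)
near [-0.0178  0.2005] 89.94 (np.int64(30), 32)
butt [0.0434 0.1151] -1.06 (np.int64(31), 32)
butt corners far,near [0.0999 0.114 ] [-0.0179  0.1162] w 0.1178
tip max y 0.4122
top
far [0.0993 0.1961] 90.29 (np.int64(57), 57)
near [-0.0193  0.1988] 90.35 (np.int64(55), 57)
butt [0.0482 0.1102] -1.23 (np.int64(32), 33)
butt corners far,near [0.0998 0.1091] [-0.0188  0.1116] w 0.1186
tip max y 0.4087
```

View pics/top8.png

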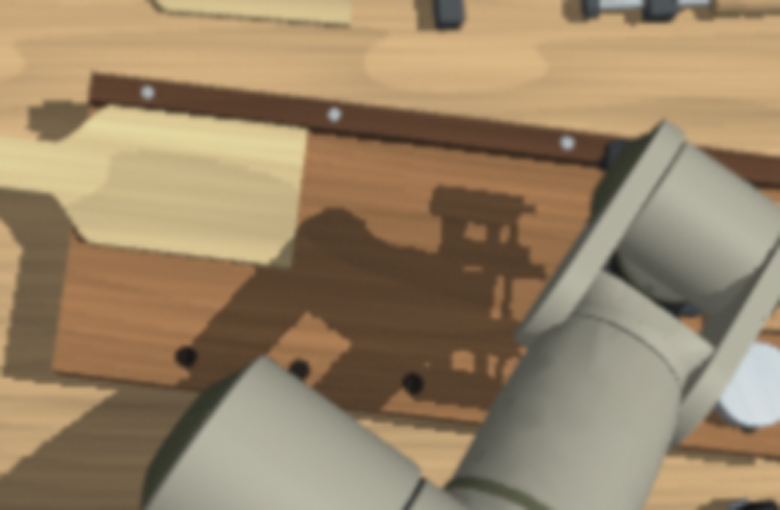

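View pics/side8.png

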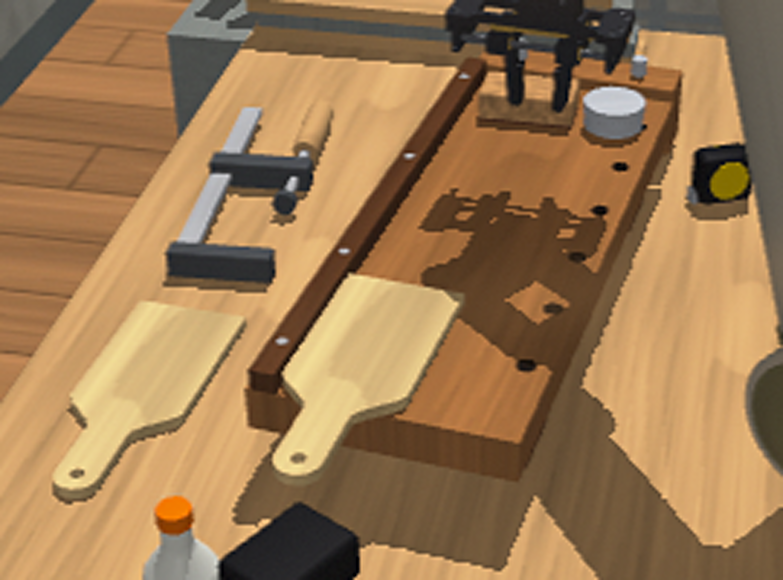

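Both views show the board flush along the fence, with the free end crossing the middle of the flare and the robot clear at z 0.196. The handle tip is at side crop (298,465), and the flare crosses the end at top crop (75,240).

```bash
python3 -c "
from bench import r;print(r.job_done())"
```

```text
the job is handed in; nothing more can be done
None
```

The paddle board is in place and the job is handed in at about 11.5 s of the 48 s allowed; no verdict was reported. I pushed its near long edge square against the fence with both fingertips (about 14 N). Then I pushed the butt end about 19 cm along the fence, backed off and raised the gripper clear.

My last checks, in bench coordinates:

| | Top view | Side view | Limit |
|---|---|---|---|
| Fence-side edge, x (fence face at 100 mm) | 99–100 mm | 100 mm | above 94.5 mm |
| Turn relative to the fence | about 0.3° | about 0.1° | none given |
| Butt end, y (far to near corner) | 109–112 mm | 114–116 mm | none given |
| Handle tip, y | 409 mm | 412 mm | none given |

- **Position along the fence:** these put the shoulder at about 280 mm and the neck at about 320 mm. The limits are below 303 mm and above 297 mm, so the free end is near the middle of the flare.
- **Disagreement between views:** the two cameras differed by 3–5 mm along the fence, well inside the margin.
- **Failed measurements:** while the arm covered the board, the automatic fit failed or was unreliable in several pictures. Both final fits worked with the board uncovered.
- **Bystanders:** I judged these only by eye in the last pictures. None of those in view looked moved, and the gripper never went near them while low.

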